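# Rock a clamped flask free of the shaker's spring clips

### The arm

A 6-joint arm with a two-finger parallel gripper is mounted at the origin on a cart in front of the work surface, level with it; the furniture and walls round the work are solid. World frame = base frame: x ahead of the robot, y to its left, z up, the work surface at z = 0. Lengths are in m, angles in rad, forces in N, time in s.
With the tool pointing down it reaches from about 0.25 to 0.725 m from the base axis. Payload 4 kg.
Tool frame: the origin (TCP) lies midway between the tips of the shut fingers; the grasp point (between the pads) lies 19 mm behind it; z points along the fingers, y is the line along which they close (so a half turn about z gives the same grasp; the last joint's range is limited). The gripper opens to 85 mm and grips with 20 to 120 N. Pads are 22 mm wide; open, the fingers measure 114 mm over their backs; the gripper's body (76 mm by 85 mm) begins 54 mm behind the grasp point. The pads swing forward as they close: fully open they stand 13 mm farther back than shut.
Start: joints at [-1.349, 0.241, 0.005, 1.335, 0, 1.571], TCP at [0.11, -0.488, 0.231] pointing down, gripper open.
Joint ranges: [-2.72, 2.72], [-1.05, 1.87], [-1.09, 1.28], [-1.99, 2.15], [-1.42, 1.44], [-3.14, 3.14]. Speed limits (rad/s): [2.79, 2.79, 3.14, 3.14, 3.14, 3.14].

### API

Orientations are given as a unit quaternion [x, y, z, w].
In Python, from workcell import get_obs, imaging, workorder gives the robot as it stands.
- The arm moves only by the tool advance, called after ">>>" by a JSON object that holds its "op" and its "data", one argument or row to a line. Schema: {"type":"object","properties":{"segments":{"type":"string"},"only":{"type":"string"},"quiet":{"type":"boolean"},"lines":{"type":"string"}},"required":["segments"],"additionalProperties":false}. segments is a string of 1 to 10 rows, one to a line, with the numbers parted by spaces; each row has 7 numbers: a rotation vector rx, ry, rz in shares of pi rad (1.0 is pi rad), then dx, dy, dz in shares of 1 m (1.0 is 1 m), then the finger opening in m; each row is the pose to reach, as a shift and turn from the pose commanded when the call began, along the tool's axes at that moment; what a row does not reach only later rows make up. A row lasts 1/8 s, in which the tool goes at most 0.0625 m and 0.188 rad, less where a joint would pass 70% of its speed; a pose out of reach is approached as far as the arm can. The fingers move at their own pace and stop on an object; the grip force is fixed at half the most. Time passes only in rows, so rows that do not move let the fingers close. The tool returns the time, the measured TCP pose, the force, the opening and the grip force at its end. only (a regular expression) keeps the lines of the reply that match it, lines (a string "A,B") keeps lines A to B, and quiet returns only ok. No shift or turn number may pass 1 either way. Input that does not fit is refused with a message, and nothing moves.
- get_obs(): the state, without advancing time (a new reading comes with each control period).
- imaging.camera(name): name is "scene" or "top" or "wrist"; returns (picture, depth): 384x512x3 uint8, red, green, blue; 384x512 float32, m along the optical axis (not along the pixel's ray), 0 where there is no reading.
- imaging.calibration(name): a dict with "mtx" (3x3 intrinsics, pixels), "R" (3x3) and "t" (3): a world point X has camera coordinates R X + t. Camera axes: x right, y down, z forward; pixel columns grow to the right and rows downward; lengths in m; the calibration is good to about 2 mm. A picture is of the moment at which its call begins: read the wrist's pose just before it. calibration takes no time and is no camera call; for the wrist camera it gives the pose at the moment of the call.
- workorder.job_done(): hands the job in; it is judged then, once.
The state is a dict: "clock": time; "joint_pos": joint angles; "joint_vel": joint speeds; "tau": joint torques, N m; "eef_pos": TCP position; "tool_rot": TCP orientation; "ft_force": force on the tool from outside, world axes, zero at the start; "ft_torque": the same for the moment, N m; "grip_width": finger opening in m; "grasp_force": force on a finger pad.
Only numpy, scipy, OpenCV 4.12 (cv2) and the standard library are available. Lean on these libraries where they do the work, as an engineer would, in place of code of your own. Each camera call takes 0.05 s, during which the arm holds its last target. There are 200 camera calls.

### The job

The capped conical flask on the orbital shaker is finished, but the spring clips of its clamp grip it tightly. Take it by its cap and, with the clips still holding, rock it well over to the left and then to the right (along the line of the two clamps, left as the robot sees it) until the clips on both sides let go; lift it and finish while still holding it, upright and just clear (3 to 7 cm) above its own clamp. The open flask stays in its clamp undisturbed.

Things in the scene. Friction and masses are not known exactly. Their poses are not given: they have to be found in the camera images.
- capped_flask: flask to take out: clear glass conical flask with a ribbed black screw cap fixed on it; it stands in either clamp. Origin at the centre of its underside, z up its axis. Foot 71 mm across, widest 6 mm above the underside, tapering evenly to a 24 mm neck at 84 mm; the cap, 34 mm across, spans 104 to 128 mm and is the place to grip. About 0.12 kg
- cap (a point): point on the capped flask's axis half way up its cap, 116 mm above its underside. Pulled straight up, the flask is held by all four clips together (40 to 70 N); tilted about the edge of its foot it resists with 10 to 20 N of side push at the cap
- open_flask: the other flask, same glass and size (121 mm high) but open, without a cap; it stands in the other clamp, 130 mm away, and stays there. Origin at the centre of its underside
- shaker: orbital shaker, fixed on the bench: white housing, knobs and display at the front, on top a grey perforated platform 225 x 285 mm, top face 89 mm above the bench. Origin at the centre of its underside at bench height; x points from its front to its back (away from the robot), y to its left as the robot sees it, z up; it may be turned up to 0.3 rad about the vertical
- clamp_left (a point): centre of the left clamp's seat, 90 mm above the bench, 65 mm left (+y) of the shaker's centre; a flask's underside rests here; axes as the shaker's. A clamp is a steel plate 98 mm across with four fixed tabs 9 mm high (front, back, left, right, 1.6 mm off the foot) and four sprung clips on the diagonals whose crests press on the glass 15 mm above the seat; clip tips 26 mm above it
- clamp_right (a point): the same for the right clamp, 65 mm right (-y) of the shaker's centre. In both: with the flask tilted 10 to 12 degrees about one edge of its foot, the two clips on the rising side are about to slip under the foot; tilting then as far the other way with its underside raised some 12 mm more, and lifting, frees both sides
Not all that is in view belongs to the job. What is shaped like the capped_flask but red is not meant.

How it is judged:
On the way, in this order (a step that is already met when the one before it is completed fails the run):
1. the flask is rocked over to the shaker's left: mid-cap over 8 mm left of its clamp's centre, the clamp still touching it, underside less than 22 mm above the seat (((y of cap in the frame of clamp_left above 0.008 m and horizontal distance between capped_flask and clamp_left below 0.02 m) or (y of cap in the frame of clamp_right above 0.008 m and horizontal distance between capped_flask and clamp_right below 0.02 m)) and z of capped_flask in the frame of shaker below 0.112 m and contact force between capped_flask and shaker above 0.3 N), for 0.1 s.
2. then over to the right in the same way: mid-cap over 8 mm right of the clamp's centre, still touched by the clamp, underside less than 22 mm above the seat (((y of cap in the frame of clamp_left below -0.008 m and horizontal distance between capped_flask and clamp_left below 0.02 m) or (y of cap in the frame of clamp_right below -0.008 m and horizontal distance between capped_flask and clamp_right below 0.02 m)) and z of capped_flask in the frame of shaker below 0.112 m and contact force between capped_flask and shaker above 0.3 N), for 0.1 s.
At the end, for the whole second after the job is handed in: the fingers hold the capped flask still, underside 28 to 75 mm above the clamp's seat, within 30 mm sideways of its centre and 15 degrees of upright, touching neither shaker nor other flask; the open flask is still in its clamp (moved under 10 mm, tilted under 7 degrees) (z of capped_flask in the frame of shaker between 0.118 and 0.165 m and (horizontal distance between capped_flask and clamp_left below 0.03 m or horizontal distance between capped_flask and clamp_right below 0.03 m) and angle between capped_flask's own z axis and vertical below 0.26 rad and contact force between capped_flask and the fingers above 1 N and contact force between capped_flask and shaker below 0.05 N and contact force between capped_flask and open_flask below 0.05 N and linear speed of capped_flask below 0.03 m/s and distance of open_flask from where it was at the start of the episode below 0.01 m and angle between open_flask's own z axis and vertical below 0.12 rad); the arm keeps its last pose, push and grip.
It fails at once if the open flask is pushed over or lifted (moved over 15 mm or tilted over 10 degrees) (distance of open_flask from where it was at the start of the episode above 0.015 m or angle between open_flask's own z axis and vertical above 0.175 rad).
It also fails if it takes over 42 s, if anything falls off the work surface, if the arm or the gripper's body presses on something with over 40 N, if the wrist force passes 120 N, or if a joint passes its speed limit or range.

## Working session

There is one attempt and no reset: what is moved stays moved. The work goes in short steps, Python scripts to look and compute and a tool call to move; the robot and the scene stay as the last step left them, time stands still between calls to the robot, and variables do not carry over. Pictures are saved under pics/ and viewed, at most 10 in all, crops included, and the job is handed in when it is done.

```bash
ls; mkdir -p pics; python3 - <<'E'
from workcell import get_obs, imaging
import cv2,numpy as np
o=get_obs();print({k:np.round(v,3).tolist() for k,v in o.items()})
for n in("scene","top"):
    p,d=imaging.camera(n);np.savez(f"{n}.npz",p=p,d=d,**imaging.calibration(n))
    cv2.imwrite(f"pics/{n}.png",p[:,:,::-1])
    c=imaging.calibration(n);print(n,-c["R"].T@c["t"])
E
```

```text
pics
{'clock': 0.0, 'joint_pos': [-1.349, 0.241, 0.004, 1.335, 0.0, 1.571], 'joint_vel': [0.001, 0.001, -0.001, 0.001, 0.001, 0.001], 'tau': [-0.0, -37.232, 25.24, 0.017, 0.0, 0.0], 'eef_pos': [0.11, -0.487, 0.23], 'tool_rot': [0.994, 0.111, -0.0, -0.001], 'ft_force': [0.072, 0.161, -0.024], 'ft_torque': [-0.03, -0.041, 0.001], 'grasp_force': 0.0, 'grip_width': 0.085}
scene [0.00257014 0.45110882 0.77829442]
top [0.41294725 0.15073703 1.06948318]
```

View pics/scene.png

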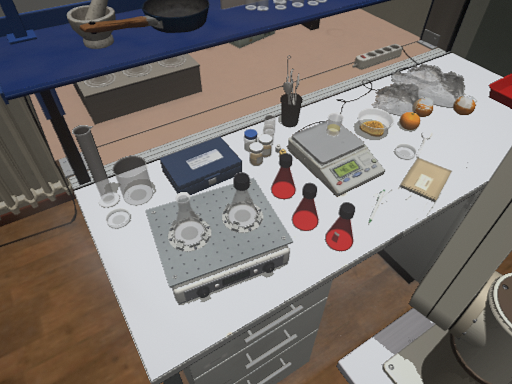

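View pics/top.png

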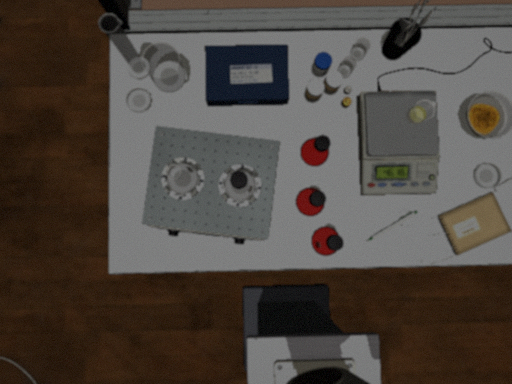

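The scene view shows the capped flask at (241,200) in the right clamp, with the open flask at (187,225) on its left. In the top view, the cap is at (239,180) and the platform's corners are near (157,127), (280,140), (268,240) and (143,224). The red flasks are the decoys.

```bash
cat > h.py <<'E'
import numpy as np,cv2
def cloud(f):
    z=np.load(f) if isinstance(f,str) else f
    d=z["d"];K=z["mtx"];v,u=np.indices(d.shape)
    c=np.stack([(u-K[0,2])/K[0,0]*d,(v-K[1,2])/K[1,1]*d,d],-1)
    return (c-z["t"])@z["R"]
E
python3 - <<'E'
from h import *
for n in("top","scene"):
    z=np.load(n+".npz");X=cloud(n+".npz");p=z["p"].astype(int)
    box=(X[...,0]>.25)&(X[...,0]<.75)&(X[...,1]>-.05)&(X[...,1]<.5)&(z["d"]>0)
    m=box&(abs(X[...,2]-.089)<.006)
    m=cv2.morphologyEx(m.astype(np.uint8),cv2.MORPH_OPEN,np.ones((3,3)))
    k,l,s,_=cv2.connectedComponentsWithStats(m);i=1+np.argmax(s[1:,4])
    P=X[l==i];r=cv2.minAreaRect(P[:,:2].astype(np.float32));print(n,"plat",r,P[:,2].mean())
    dark=box&(p.max(-1)<60)&(X[...,2]>.18)&(X[...,2]<.25)
    D=X[dark];print("cap",len(D),D.min(0),D.max(0),np.median(D,0))
    t=D[D[:,2]>.212];print("captop",len(t),t.mean(0),(t.min(0)+t.max(0))/2,np.ptp(t,axis=0))
E
```

```text
top plat ((0.5190466642379761, 0.2314390391111374), (0.28511521220207214, 0.2252926528453827), 81.685791015625) 0.09078847856960859
cap 237 [0.49224218 0.15113006 0.19469384] [0.52623718 0.18271176 0.22350969] [0.50792713 0.16670317 0.2194783 ]
captop 223 [0.50893997 0.16656767 0.21942021] [0.50950326 0.16694002 0.21813137] [0.03346784 0.03154348 0.01075664]
scene plat ((0.5187109708786011, 0.2317519187927246), (0.2849533259868622, 0.2290356308221817), 81.72233581542969) 0.09017941054413334
cap 220 [0.49021483 0.15295287 0.18745764] [0.52302585 0.18491398 0.22058027] [0.50016379 0.17168832 0.21725326]
captop 142 [0.50471165 0.16980784 0.2179247 ] [0.50662034 0.16893343 0.21666421] [0.03281102 0.0319611  0.00783212]
```

Cap at (0.509, 0.167), which matches the clamp_right point derived from the platform fit. Shaker yaw is -0.145. Next I move above the cap, with the fingers closing along the shaker's y.

The rows are not in the units I measure in: turns go in shares of pi rad. I convert before sending: 0.367 rad is 0.1168.

>>> {"op": "advance", "data": {
  "segments": "0 0 0.1168 0.533 -0.551 -0.08 0.085\n0 0 0.1168 0.533 -0.551 -0.08 0.085\n0 0 0.1168 0.533 -0.551 -0.08 0.085\n0 0 0.1168 0.533 -0.551 -0.08 0.085\n0 0 0.1168 0.533 -0.551 -0.08 0.085\n0 0 0.1168 0.533 -0.551 -0.08 0.085\n0 0 0.1168 0.533 -0.551 -0.08 0.085\n0 0 0.1168 0.533 -0.551 -0.08 0.085\n0 0 0.1168 0.533 -0.551 -0.08 0.085\n0 0 0.1168 0.533 -0.551 -0.08 0.085"
}}

```text
clock: 1.35
eef_pos: [0.4214, -0.0271, 0.2949]
tool_rot: [0.999, -0.044, 0.0, -0.018]
ft_force: [-0.8, -0.7, -0.8]
grip_width: 0.0847
grasp_force: 0.0
```

>>> {"op": "advance", "data": {
  "segments": "0 0 0 0 0 0 0.085\n0 0 0 0 0 0 0.085\n0 0 0 0 0 0 0.085"
}}

```text
clock: 1.72
eef_pos: [0.4198, -0.0297, 0.2947]
tool_rot: [0.999, -0.047, -0.0, -0.017]
ft_force: [-0.4, -0.4, 0.7]
grip_width: 0.0848
grasp_force: 0.0
```

```bash
cat >> h.py <<'E'
from scipy.spatial.transform import Rotation as Ro
Y=-0.145
def go(p,tilt=0):
    "shift/turn in tool axes from the measured pose to TCP p, tool down, yaw Y"
    from workcell import get_obs
    o=get_obs();R=Ro.from_quat(o["tool_rot"])
    G=Ro.from_euler("z",Y)*Ro.from_euler("x",tilt)*Ro.from_quat([1,0,0,0])
    print(np.round((R.inv()*G).as_rotvec(),4),np.round(R.inv().apply(np.array(p)-o["eef_pos"]),4))
E
python3 -c "
from h import *
go([.509,.1672,.30])"
```

```text
[-0.0347  0.0026  0.0501] [ 0.0702 -0.2046  0.0017]
```

To row units: -0.035 rad is -0.0111.

>>> {"op": "advance", "data": {
  "segments": "-0.0111 0.001 0.0159 0.07 -0.205 0.002 0.085\n-0.0111 0.001 0.0159 0.07 -0.205 0.002 0.085\n-0.0111 0.001 0.0159 0.07 -0.205 0.002 0.085\n-0.0111 0.001 0.0159 0.07 -0.205 0.002 0.085\n-0.0111 0.001 0.0159 0.07 -0.205 0.002 0.085\n-0.0111 0.001 0.0159 0.07 -0.205 0.002 0.085\n-0.0111 0.001 0.0159 0.07 -0.205 0.002 0.085"
}}

```text
clock: 2.6
eef_pos: [0.4933, -0.0138, 0.2998]
tool_rot: [0.999, -0.029, 0.0, -0.025]
ft_force: [0.3, -0.2, 0.3]
grip_width: 0.085
grasp_force: 0.0
```

```bash
python3 - <<'E'
from h import *
from workcell import imaging
go([.509,.1672,.183])
c=imaging.calibration("wrist");p,d=imaging.camera("wrist");cv2.imwrite("pics/w1.png",p[:,:,::-1])
X=cloud(dict(d=d,**c))
m=(p.max(-1)<70)&(d>0)&(abs(X[...,2]-.218)<.006)&(np.hypot(X[...,0]-.509,X[...,1]-.167)<.03)
P=X[m];print(m.sum(),P.mean(0) if len(P) else 0,(P.min(0)+P.max(0))/2,np.ptp(P,axis=0))
E
```

```text
[-0.0495  0.0031  0.0875] [ 0.0053 -0.1756  0.1257]
1300 [0.50860237 0.16069345 0.21717637] [0.50908292 0.16236269 0.21600871] [0.03300199 0.0260496  0.00799304]
```

View pics/w1.png

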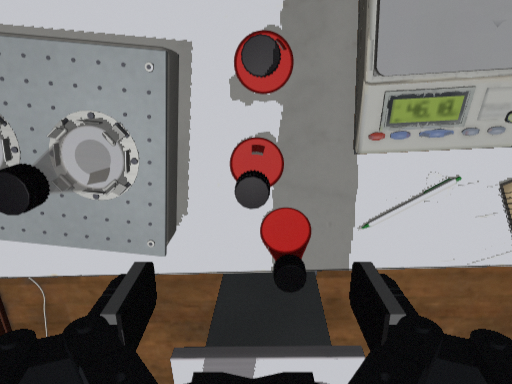

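The wrist view shows the cap at (20,190), still well left of the tool; the arm went mostly in x and stalled in y. I'll check the joints.

```bash
python3 -c "
from workcell import get_obs
import numpy as np
print({k:np.round(v,3).tolist() for k,v in get_obs().items()})"
```

```text
{'clock': 2.65, 'joint_pos': [-0.058, 0.21, 0.142, 1.503, 0.05, 3.141], 'joint_vel': [-0.0, -0.009, -0.009, 0.001, -0.003, -0.001], 'tau': [-0.036, -36.739, 25.512, 0.249, 0.149, 0.0], 'eef_pos': [0.494, -0.014, 0.3], 'tool_rot': [0.999, -0.029, 0.0, -0.025], 'ft_force': [0.569, -0.536, 0.269], 'ft_torque': [0.016, 0.011, 0.011], 'grasp_force': 0.0, 'grip_width': 0.085}
```

Joint 6 reached its upper limit, so I'll use the equivalent grasp turned half a turn.

```bash
sed -i 's/^Y=.*/Y=np.pi-0.145/; s/def go(p,tilt=0)/def go(p,tilt=0,Y=Y)/' h.py; python3 -c "
from h import *
go([.509,.1672,.30],0,1.55)"
```

```text
[-0.039  -0.0393 -1.6071] [ 0.0049 -0.1813  0.0088]
```

To row units: -1.607 rad is -0.5115.

>>> {"op": "advance", "data": {
  "segments": "-0.0124 -0.0124 -0.5115 0.005 -0.181 0.009 0.085\n-0.0124 -0.0124 -0.5115 0.005 -0.181 0.009 0.085\n-0.0124 -0.0124 -0.5115 0.005 -0.181 0.009 0.085\n-0.0124 -0.0124 -0.5115 0.005 -0.181 0.009 0.085\n-0.0124 -0.0124 -0.5115 0.005 -0.181 0.009 0.085\n-0.0124 -0.0124 -0.5115 0.005 -0.181 0.009 0.085\n-0.0124 -0.0124 -0.5115 0.005 -0.181 0.009 0.085\n-0.0124 -0.0124 -0.5115 0.005 -0.181 0.009 0.085\n-0.0124 -0.0124 -0.5115 0.005 -0.181 0.009 0.085\n-0.0124 -0.0124 -0.5115 0.005 -0.181 0.009 0.085"
}}

```text
clock: 3.9
eef_pos: [0.5085, 0.1668, 0.2998]
tool_rot: [0.715, 0.699, 0.0, -0.0]
ft_force: [-0.3, -0.0, 0.3]
grip_width: 0.085
grasp_force: 0.0
```

```bash
python3 -c "
from h import *
go([.509,.1672,.30])"
```

```text
[ 1.0000e-04 -2.0000e-04 -1.4479e+00] [ 0.0004  0.0005 -0.0002]
```

To row units: -1.448 rad is -0.4609.

>>> {"op": "advance", "data": {
  "segments": "0 0 -0.4609 0 0 0 0.085\n0 0 -0.4609 0 0 0 0.085\n0 0 -0.4609 0 0 0 0.085\n0 0 -0.4609 0 0 0 0.085\n0 0 -0.4609 0 0 0 0.085\n0 0 -0.4609 0 0 0 0.085\n0 0 -0.4609 0 0 0 0.085\n0 0 -0.4609 0 0 0 0.085\n0 0 -0.4609 0 0 0 0.085"
}}

```text
clock: 5.03
eef_pos: [0.5087, 0.1668, 0.2998]
tool_rot: [0.073, 0.997, 0.0, 0.0]
ft_force: [-0.5, 0.6, -0.3]
grip_width: 0.0849
grasp_force: 0.0
```

```bash
python3 - <<'E'
from h import *
from workcell import imaging,get_obs
go([.509,.1672,.183])
c=imaging.calibration("wrist");p,d=imaging.camera("wrist")
print(get_obs()["joint_pos"])
cv2.imwrite("pics/w2.png",p[:,:,::-1])
X=cloud(dict(d=d,**c))
m=(p.max(-1)<70)&(d>0)&(abs(X[...,2]-.218)<.006)&(np.hypot(X[...,0]-.509,X[...,1]-.167)<.03)
P=X[m];print(m.sum(),P.mean(0) if len(P) else 0,(P.min(0)+P.max(0))/2,np.ptp(P,axis=0))
E
```

```text
[ 0.0002  0.     -0.0019] [-0.0003  0.0005  0.1168]
[3.16716155e-01 2.95977454e-01 2.55393931e-01 1.53018848e+00
 1.75700063e-04 4.64000583e-01]
1759 [0.50728155 0.16729537 0.21743126] [0.5081844  0.16719579 0.21605693] [0.03386462 0.03340507 0.00808584]
```

View pics/w2.png

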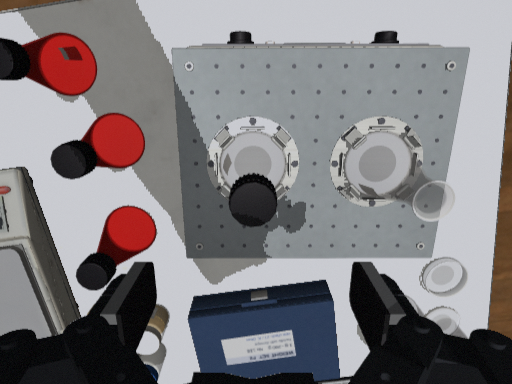

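The wrist view shows the cap centred at (253,200) in the left-hand clamp of this turned picture, which is the robot's right. The fingers line up with the clamp line and the open flask is clear. Descend and close.

>>> {"op": "advance", "data": {
  "segments": "0 0 0 0 0 0.05 0.085\n0 0 0 0 0 0.09 0.085\n0 0 0 0 0 0.117 0.085\n0 0 0 0 0 0.117 0.085\n0 0 0 0 0 0.117 0.02\n0 0 0 0 0 0.117 0.02\n0 0 0 0 0 0.117 0.02\n0 0 0 0 0 0.117 0.02\n0 0 0 0 0 0.117 0.02\n0 0 0 0 0 0.117 0.02"
}}

```text
clock: 6.32
eef_pos: [0.5094, 0.167, 0.1843]
tool_rot: [0.072, 0.997, 0.0, 0.001]
ft_force: [-1.1, -0.1, 5.9]
grip_width: 0.0323
grasp_force: 59.5
```

To row units: 0.12 rad is 0.0382.

>>> {"op": "advance", "data": {
  "segments": "0.0191 0 0 0 0.0056 -0.002 0.02\n0.0382 0 0 0 0.0114 -0.0036 0.02\n0.0509 0 0 0 0.0153 -0.0045 0.02\n0.0637 0 0 0 0.0192 -0.0052 0.02\n0.0637 0 0 0 0.0192 -0.0052 0.02\n0.0637 0 0 0 0.0192 -0.0052 0.02"
}}

```text
clock: 7.08
eef_pos: [0.5121, 0.1862, 0.1889]
tool_rot: [0.071, 0.992, -0.1, -0.006]
ft_force: [0.4, 1.0, 4.6]
grip_width: 0.0324
grasp_force: 63.3
```

```bash
python3 - <<'E'
from h import *
from workcell import imaging,get_obs
o=get_obs();print(Ro.from_quat(o["tool_rot"]).as_matrix().round(3).tolist(),o["ft_force"],o["ft_torque"])
p,d=imaging.camera("scene");cv2.imwrite("pics/s2.png",cv2.resize(p[150:290,130:310,::-1],None,fx=4,fy=4))
E
```

```text
[[-0.99, 0.139, -0.026], [0.142, 0.97, -0.197], [-0.002, -0.198, -0.98]] [0.44667442 0.97515327 4.56940949] [-1.03610827  0.09884537  0.20150014]
```

View pics/s2.png

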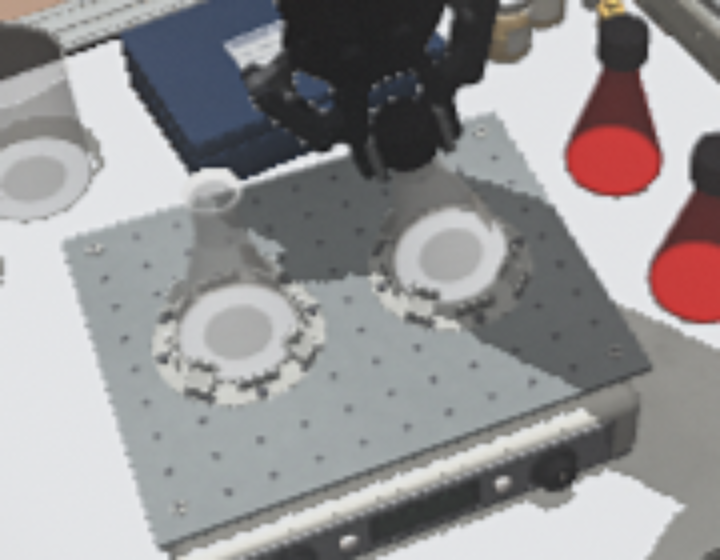

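The flask leans left with the gripper and sits in its clamp at about (450,250) in the crop. The open flask at (240,310) is undisturbed. Next a little more tilt with a small raise.

To row units: 0.02 rad is 0.0064.

>>> {"op": "advance", "data": {
  "segments": "0.0064 0 0 0 0.002 -0.001 0.02\n0.0064 0 0 0 0.0011 -0.0046 0.02\n0.0064 0 0 0 0.0011 -0.0046 0.02"
}}

```text
clock: 7.5
eef_pos: [0.511, 0.1863, 0.1902]
tool_rot: [0.071, 0.991, -0.112, -0.01]
ft_force: [2.0, -5.4, -6.7]
grip_width: 0.0327
grasp_force: 62.8
```

```bash
python3 -c "
from workcell import get_obs
print(get_obs()['ft_torque'])"
```

```text
[-1.41719228 -0.46603353  0.39081995]
```

To row units: -0.42 rad is -0.1337.

>>> {"op": "advance", "data": {
  "segments": "-0.0191 0 0 0 -0.0058 0.0003 0.02\n-0.0382 0 0 0 -0.0117 0.0006 0.02\n-0.07 0 0 0 -0.0217 0.0002 0.02\n-0.1019 0 0 0 -0.0317 0 0.02\n-0.1337 0 0 0 -0.0411 0.0019 0.02\n-0.1337 0 0 0 -0.0411 0.0019 0.02\n-0.1337 0 0 0 -0.0411 0.0019 0.02"
}}

```text
clock: 8.38
eef_pos: [0.507, 0.1486, 0.2011]
tool_rot: [0.071, 0.992, 0.1, 0.009]
ft_force: [0.2, 0.2, 6.4]
grip_width: 0.0324
grasp_force: 64.0
```

```bash
python3 - <<'E'
from h import *
from workcell import imaging,get_obs
o=get_obs();print(Ro.from_quat(o["tool_rot"]).as_matrix().round(3).tolist(),o["ft_force"],o["ft_torque"])
p,d=imaging.camera("scene");cv2.imwrite("pics/s3.png",cv2.resize(p[150:290,130:310,::-1],None,fx=4,fy=4))
E
```

```text
[[-0.99, 0.14, 0.031], [0.143, 0.97, 0.197], [-0.003, 0.2, -0.98]] [0.24889651 0.19694825 6.39404893] [0.08768218 0.04108085 0.02817895]
```

View pics/s3.png

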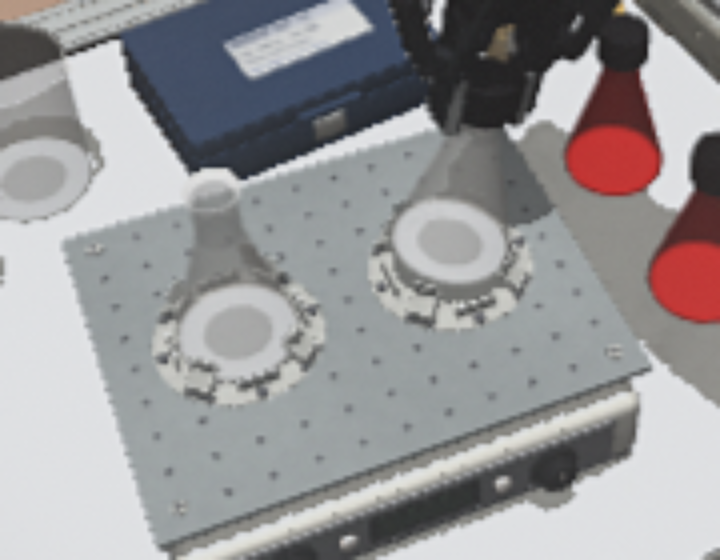

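The flask leans right with its underside raised, and its foot shows at about (450,245). I'll press down slightly to make sure the clamp contact in step 2 counts, then return.

>>> {"op": "advance", "data": {
  "segments": "0 0 0 0 -0.0006 0.0029 0.02\n0 0 0 0 -0.0006 0.0029 0.02\n0 0 0 0 -0.0006 0.0029 0.02"
}}

```text
clock: 8.8
eef_pos: [0.5067, 0.1508, 0.1967]
tool_rot: [0.07, 0.992, 0.102, 0.007]
ft_force: [2.3, 7.7, 0.4]
grip_width: 0.0323
grasp_force: 63.3
```

```bash
python3 -c "
from workcell import get_obs
print(get_obs()['ft_torque'])"
```

```text
[ 1.83336712 -0.6504831  -0.05220511]
```

Contact is clear (7.7 N, 1.8 Nm). Now lift at this tilt, then bring it upright over the clamp.

To row units: 0.2 rad is 0.0637.

>>> {"op": "advance", "data": {
  "segments": "0 0 0 0 0.001 -0.005 0.02\n0 0 0 0 0.0024 -0.0118 0.02\n0 0 0 0 0.0048 -0.0235 0.02\n0 0 0 0 0.007 -0.0343 0.02\n0.0318 0 0 0 0.0165 -0.0335 0.02\n0.0637 0 0 0 0.026 -0.0325 0.02\n0.0637 0 0 0 0.026 -0.0325 0.02\n0.0637 0 0 0 0.026 -0.0325 0.02\n0.0637 0 0 0 0.026 -0.0325 0.02"
}}

```text
clock: 9.93
eef_pos: [0.5085, 0.1656, 0.2335]
tool_rot: [0.073, 0.997, 0.0, -0.0]
ft_force: [0.5, -0.5, -1.7]
grip_width: 0.0328
grasp_force: 63.3
```

```bash
python3 - <<'E'
from h import *
from workcell import imaging,get_obs
o=get_obs();print(o["ft_force"],o["ft_torque"])
go([.509,.167,.234])
p,d=imaging.camera("scene");cv2.imwrite("pics/s4.png",cv2.resize(p[150:290,130:310,::-1],None,fx=4,fy=4))
E
```

```text
[ 0.51566541 -0.46443839 -1.74471232] [-0.01207959  0.03297565 -0.00803017]
[ 0.0004 -0.0001 -0.0001] [-0.0003  0.0015 -0.0005]
```

View pics/s4.png

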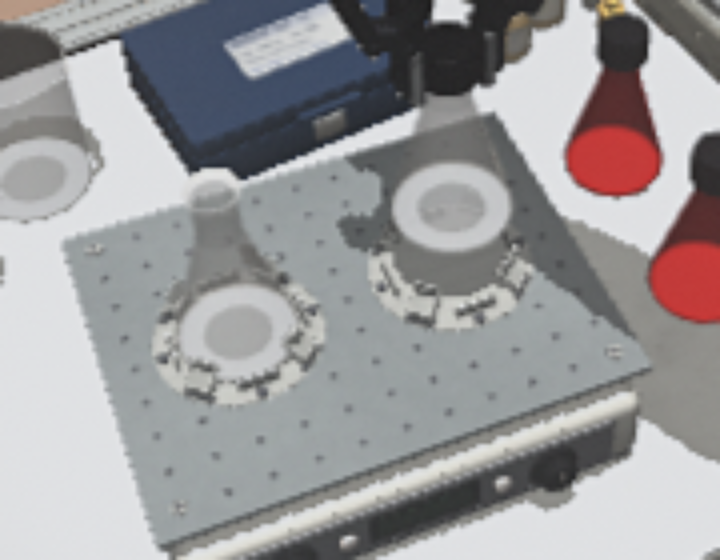

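The flask hangs upright and free, with its underside at about (450,210), above the clamp. The force reading is close to its weight, and the open flask is unmoved.

>>> {"op": "advance", "data": {
  "segments": "0 0 0 0 0 0 0.02\n0 0 0 0 0 0 0.02"
}}

```text
clock: 10.22
eef_pos: [0.5087, 0.1661, 0.2336]
tool_rot: [0.072, 0.997, 0.0, 0.0]
ft_force: [0.3, 0.7, -1.3]
grip_width: 0.0325
grasp_force: 63.3
```

```bash
python3 -c "
from workcell import workorder
print(workorder.job_done())"
```

```text
the job is handed in; nothing more can be done
None
```

I rocked the capped flask left, then right, until it came free of the clips; it is now held upright about 5 cm above its own clamp, the open flask looks undisturbed in the last picture, and the job was handed in at 10.2 s with no verdict returned.

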